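# Lift the arched plaque from the slotted rack and stand it on the easel

### The job

Three blank porcelain plaques stand in the slotted rack: press down the steel lifting key of the slot that holds the arched-top plaque, so that the plaque rises above its square neighbours, then take it by its raised top edge, slide it straight up out of its slot and stand it arch upwards on the ledge of the small easel, centred, square to the easel and leaning back against its rest. Porcelain chips: do not let the plaque drop. Leave the other two plaques in the rack as they are and do not disturb the jars, bottles and other things on the bench.

Things in the scene. Friction and masses are not known exactly. Their poses are not given: they have to be found in the camera images.
- arch: white porcelain plaque with a semicircular top, 100 wide (its y) x 8 thick (its x), 120 tall: straight sides 70 high, then a half disc of radius 50. Origin: centre of its bottom edge; z up to the apex. Standing in one of the rack's three slots. About 0.2 kg, front and back alike.
- square_a: white rectangular porcelain plaque, 100 wide (y) x 8 thick (x) x 110 tall, origin at the centre of its bottom edge; in another slot of the rack; to be left
- square_b: a second plaque like square_a, in the remaining slot; to be left
- rack: pale wooden rack fixed to the bench, origin at bench level under its middle. Three slots 11 wide run along its y, at x = -38, 0, +38, between grooved end cheeks at y = -58..-40 and +40..+58, cheek tops at z = 130, open between; slot floors at z = 45. One lifting key per slot, in line with it, sticks out at the -y end.
- key0 (a joint): lifting key of the slot at rack x = -38, a see-saw lever on a shaft along the rack's x at y = -64, z = 60.5. 0: key pad up, 0.6 rad: key fully down, plaque raised 40. Stays where it is left; takes about 8 N.
- key1 (a joint): the same for the slot at rack x = 0
- key2 (a joint): the same for the slot at rack x = +38
- key0_pad (a point): top centre of key 0's steel pad, 22 (rack x) x 28 (rack y); at start at rack y = -120, z = 80.5; fully down at about z = 45. The pad is inclined 0.29 rad at start and the other way when down.
- key1_pad (a point): the same for key 1
- key2_pad (a point): the same for key 2
- easel: small dark wooden easel fixed to the bench, base 100 (x) x 130 (y), origin at bench level under its middle, front = +x. Ledge: base top, z = 20. Rest (two uprights and a bar, 82 wide, 72 long) starts at x = 0 on the ledge and leans back to -x 0.25 rad from vertical, top at z = 89. Lip 8 high at x = 30..38. The plaque stands between rest and lip, its width along y, leaning to -x.
- amber: small amber bottle, radius 20, 85 tall, bystander, origin under its centre
- flask: larger amber bottle, radius 27, 130 tall, bystander
- pot: low jar with black cap, radius 22, 42 tall, bystander
- jar: low jar with white cap, radius 24, 50 tall, bystander
- tub: white plastic tub, radius 45, 85 tall, bystander
- bowl: small white bowl, radius 45, 35 tall, bystander
- brush: paint brush 170 long, lying, bystander

How it is judged:
On the way, in this order (a step that is already met when the one before it is completed fails the run):
1. the arched plaque has been raised in its slot by at least 25 mm with its key, the fingers not touching the plaque (z of arch in the frame of rack above 0.07 m and not (contact force between arch and the fingers above 0.05 N) and value of joint any of key0, key1, key2 above 0.35 rad), for 0.2 s.
2. the arched plaque has been slid up out of its slot, upright, its bottom edge clear above the rack's cheeks (z of arch in the frame of rack above 0.132 m and angle between arch's own z axis and vertical below 0.5 rad), for 0.05 s.
At the end, for the whole second after the job is handed in: The arched plaque rests untouched on the ledge (easel x -2 to 28 mm, within 20 mm of the middle, square within 0.2 rad), arch up, leaning 0.15 to 0.5 rad from vertical; the square plaques are within 15 mm of where they stood (x of arch in the frame of easel between -0.002 and 0.028 m and y of arch in the frame of easel between -0.02 and 0.02 m and z of arch in the frame of easel between 0.014 and 0.028 m and angle between arch's own z axis and vertical between 0.15 and 0.5 rad and angle between the y axis of arch and the y axis of easel, either way round below 0.2 rad and contact force between arch and easel above 0.3 N and not (contact force between arch and the fingers above 0.05 N) and linear speed of arch below 0.02 m/s and distance of each of square_a, square_b from where it was at the start of the episode below 0.015 m).
It fails at once if the arched plaque is dropped: moving faster than 0.35 m/s with no finger on it (not (contact force between arch and the fingers above 0.05 N) and linear speed of arch above 0.35 m/s).
It fails at once if a square plaque is moved by more than 15 mm (distance of any of square_a, square_b from where it was at the start of the episode above 0.015 m).
It fails at once if a bystander is moved by more than 30 mm (distance of any of amber, flask, pot, jar, tub, bowl, brush from where it was at the start of the episode above 0.03 m).
It also fails if it takes over 58 s, if anything falls off the work surface, if the arm or the gripper's body presses on something with over 40 N, if the wrist force passes 120 N, or if a joint passes its speed limit or range.

### The arm

A 7-joint arm with a two-finger parallel gripper is mounted at the origin on the work surface. World frame = base frame: x ahead of the robot, y to its left, z up, the work surface at z = 0. Lengths are in m, angles in rad, forces in N, time in s.
With the tool pointing down it reaches from about 0.425 to 0.825 m from the base axis. Payload 3.6 kg.
Tool frame: the origin (TCP) lies on the centre line of the jaws, within the pads' length; the fingertips stand ahead of it and the grasp point (between the pads) lies 5 mm behind it (robot.tip_reach is the z of the fingertips in the tool frame, in m); z points along the fingers, y is the line along which they close (so a half turn about z gives the same grasp; the last joint's range is limited). The gripper opens to 93 mm and grips with 3 to 60 N. Pads are 15 mm wide; open, the fingers measure 128 mm over their backs; the gripper's body (75 mm by 188 mm) begins 65 mm behind the grasp point.
Start: joints at [1.161, 0.615, -0.013, 1.423, 0.008, 1.103, -0.04], TCP at [0.243, -0.603, 0.233] pointing down, gripper open.
Joint ranges: [-3.12, 3.12], [-0.3, 2.06], [-1.34, 1.32], [0.26, 2.42], [-1.36, 4.5], [0.01, 1.98], [-2.84, 2.84]. Speed limits (rad/s): [2.79, 2.79, 3.14, 3.14, 3.14, 3.14, 3.14].

### API

Orientations are given as a unit quaternion [w, x, y, z].
In Python, from rig import robot gives the robot as it stands.
- The arm moves only by the tool play_rows, never from a script. Its argument "steps" is a list of rows, each an object of numbers: "hand": the closure, from 0 (fully open) to 1 (shut); "x", "y", "z": the shift along the tool's x, y, z scaled (see below); "wx", "wy", "wz": the turn, a rotation vector about the tool's x, y, z scaled (see below). In form: [{"hand": .., "x": .., "y": .., "z": .., "wx": .., "wy": .., "wz": ..}, ...]. A call has exactly 10 rows; each row is the pose to reach, as a shift and turn from the pose commanded when the call began, along the tool's axes at that moment; what a row does not reach only later rows make up. The controller multiplies each number of a shift by 30 cm and each number of a turn by 45 degrees. A row lasts 1/10 s, in which the tool goes at most 50 mm and 8.59 degrees, less where a joint would pass 70% of its speed; a pose out of reach is approached as far as the arm can. A call with a number of a shift or a turn outside -1 to 1 is refused whole. A call with a gripper value outside its range is refused whole. The fingers move at their own pace and stop on an object; "force" is the grip in N (left out, the last holds). Time passes only in rows, so rows that repeat a pose let the fingers close, or fill a call up. It gives the time, the measured TCP pose, the force, the opening and the grip force at its end, in the units of the state.
- robot.read_state(): the state, without advancing time (a new reading comes with each control period).
- robot.capture(name): name is "scene" or "top"; returns a dict with "pixels" (420x560x3 uint8, blue, green, red), "z_map" (420x560 float32, m along the optical axis (not along the pixel's ray), 0 where there is no reading), "vfov" (degrees; the focal length in pixels is half the picture's height over the tangent of half this angle, whatever the lens; pixels are square), "cx", "cy" (the principal point, pixels), "R" (3x3) and "t" (3): a world point X has camera coordinates R X + t. Camera axes: x right, y down, z forward; pixel columns grow to the right and rows downward; lengths in m; the calibration is good to about 2 mm. A picture is of the moment at which its call begins.
- robot.sign_off(): hands the job in; it is judged then, once.
The state is a dict: "clock": time; "joint_positions": joint angles; "joint_velocities": joint speeds; "tau": joint torques, N m; "tcp_pos": TCP position; "tcp_rot": TCP orientation; "ft_force": force on the tool from outside, world axes, zero at the start; "torque": the same for the moment, N m; "grip_width": finger opening in m; "grip_force": force on a finger pad.
Only numpy, scipy, OpenCV 4.12 (cv2) and the standard library are available. Lean on these libraries where they do the work, as an engineer would, in place of code of your own. Each camera call takes 0.05 s, during which the arm holds its last target. There are 200 camera calls.

## Working session

There is one attempt and no reset: what is moved stays moved. The work goes in short steps, Python scripts to look and compute and a tool call to move; the robot and the scene stay as the last step left them, time stands still between calls to the robot, and variables do not carry over. Pictures are saved under pics/ and viewed, at most 10 in all, crops included, and the job is handed in when it is done.

Besides the shell and the picture viewer there is one more tool, called after "Emit:" as name(argument=value, ...), one argument or row to a line, values as JSON. play_rows: Moves the arm, as the interface text tells. Shifts and turns lie within -1 to 1; 1 stands for 30 cm of shift or 45 degrees of turn. Its arguments: {"type":"object","properties":{"steps":{"type":"array","items":{"type":"object","properties":{"hand":{"type":"number"},"x":{"type":"number"},"y":{"type":"number"},"z":{"type":"number"},"wx":{"type":"number"},"wy":{"type":"number"},"wz":{"type":"number"}}}},"force":{"type":"number"}},"required":["steps"]}

```bash
mkdir -p pics; ls
cat > h.py <<'E'
import numpy as np,cv2
from rig import robot
def cap(n):
    c=robot.capture(n); np.savez(''+n,**c); return c
def load(n): return dict(np.load(''+n+'.npz'))
def world(c):
    h,w=c['z_map'].shape; f=h/2/np.tan(np.radians(c['vfov'])/2)
    u,v=np.meshgrid(np.arange(w),np.arange(h)); z=c['z_map']
    P=np.stack([(u-c['cx'])/f*z,(v-c['cy'])/f*z,z],-1)
    return (P-c['t'])@c['R']
E
python3 - <<'E'
from h import *
for n in('scene','top'):
    c=cap(n); cv2.imwrite(f'pics/{n}0.png',c['pixels']); print(n,c['vfov'],c['R'],c['t'],(c['z_map']>0).mean())
s=robot.read_state(); print(s, robot.tip_reach)
E
```

```text
pics
scene 46.46004461752403 [[ 0.29973143  0.95400731 -0.00557926]
 [ 0.75983317 -0.24225373 -0.60329652]
 [-0.57690088  0.17658763 -0.79749745]] [-0.17805723 -0.41224561  1.67302693] 0.9959481292517007
top 42.62821087293941 [[ 0.00243428 -0.99996277  0.00827852]
 [-0.99794865 -0.00295882 -0.06395112]
 [ 0.06397324 -0.00810587 -0.99791869]] [0.00230569 0.59792005 1.59983291] 0.9961352040816327
{'clock': 0.1, 'joint_positions': array([ 1.16050565,  0.61578581, -0.01262737,  1.42471033,  0.00811434,
        1.10339393, -0.04043555]), 'joint_velocities': array([ 0.00220136, -0.00308106, -0.00059737, -0.00278838,  0.00068493,
       -0.00064034, -0.0008286 ]), 'tau': array([ 1.80336428e-03, -4.60039687e+01,  2.10364130e-01, -1.66243064e+01,
       -6.11232896e-02,  1.69042504e-02,  1.12016005e-04]), 'tcp_pos': array([ 0.2431484 , -0.60209022,  0.23163014]), 'tcp_rot': array([-1.09962312e-03,  9.81639603e-01,  1.90741780e-01, -2.30563590e-04]), 'ft_force': array([ 0.63646203, -0.54001677, -0.11729226]), 'torque': array([-0.03512924,  0.03265413, -0.01472662]), 'grip_force': 0.0, 'grip_width': 0.09265510384649446} 0.014
```

View pics/scene0.png

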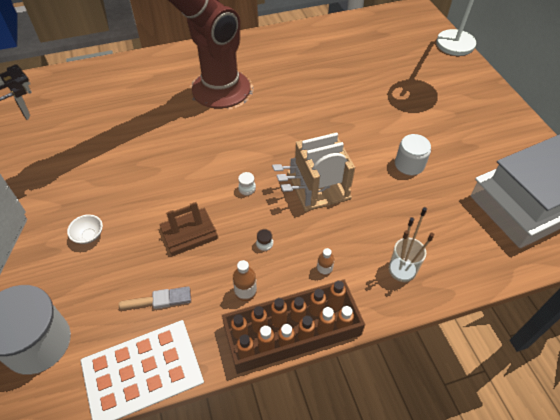

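View pics/top0.png

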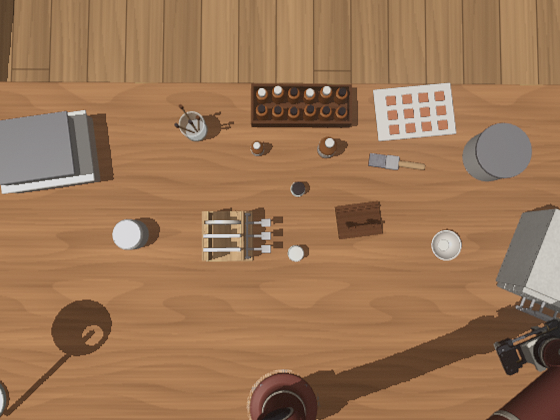

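The scene view shows the rack at about (325,170), its keys at about (285,177), and the easel at (188,228). In the top view the rack is at (235,236), the keys at about (265,222/236/250), and the easel at (358,220). I'll enlarge both.

Run:
```python
from h import *
c=load('scene');t=load('top')
a=cv2.resize(c['pixels'][125:215,260:370],None,fx=5,fy=5,interpolation=2)[:450,:550]
b=cv2.resize(t['pixels'][195:270,195:315],None,fx=5,fy=5,interpolation=2)
e=cv2.resize(t['pixels'][190:250,320:400],None,fx=5,fy=5,interpolation=2)
cv2.imwrite('pics/a.png',a);cv2.imwrite('pics/b.png',b)
W=world(t); Ws=world(c)
# table height
print(W[300,100],W[300,450],Ws[300,160])
# points in rack height>0.1
for n,w in(('top',W),('scene',Ws)):
    m=(abs(w[...,0]-0.62)<.2)&(w[...,2]>.12)&(w[...,1]>-.1)&(w[...,1]<.35)
    p=w[m]; print(n,len(p),p.min(0),p.max(0))
for v in range(215,258,2): print(v,[tuple((W[v,u]*1000).astype(int)) for u in (222,232,238,265)])
```

```text
[0.31460323 0.55120735 0.00073137] [ 0.31594619 -0.50233063 -0.00170401] [ 0.73978154 -0.33010004  0.01846853]
top 1878 [0.43932217 0.01704277 0.120132  ] [0.81986789 0.29611817 1.63472174]
scene 1655 [0.43410287 0.1132088  0.12010207] [0.81993268 0.29598816 0.21407444]
215 [(np.int64(570), np.int64(186), np.int64(17)), (np.int64(570), np.int64(156), np.int64(12)), (np.int64(565), np.int64(129), np.int64(128)), (np.int64(571), np.int64(57), np.int64(2))]
217 [(np.int64(564), np.int64(186), np.int64(15)), (np.int64(564), np.int64(156), np.int64(16)), (np.int64(559), np.int64(129), np.int64(130)), (np.int64(565), np.int64(57), np.int64(-2))]
219 [(np.int64(558), np.int64(186), np.int64(18)), (np.int64(558), np.int64(156), np.int64(13)), (np.int64(553), np.int64(129), np.int64(131)), (np.int64(555), np.int64(55), np.int64(81))]
221 [(np.int64(546), np.int64(170), np.int64(164)), (np.int64(547), np.int64(144), np.int64(157)), (np.int64(547), np.int64(129), np.int64(137)), (np.int64(550), np.int64(55), np.int64(80))]
223 [(np.int64(542), np.int64(175), np.int64(115)), (np.int64(543), np.i
[... 2621 characters left out ...]
, (np.int64(462), np.int64(155), np.int64(9)), (np.int64(464), np.int64(129), np.int64(126)), (np.int64(463), np.int64(55), np.int64(76))]
253 [(np.int64(456), np.int64(185), np.int64(13)), (np.int64(456), np.int64(155), np.int64(15)), (np.int64(459), np.int64(128), np.int64(133)), (np.int64(456), np.int64(56), np.int64(3))]
255 [(np.int64(450), np.int64(186), np.int64(7)), (np.int64(450), np.int64(155), np.int64(9)), (np.int64(453), np.int64(128), np.int64(135)), (np.int64(450), np.int64(56), np.int64(0))]
257 [(np.int64(444), np.int64(185), np.int64(16)), (np.int64(444), np.int64(155), np.int64(17)), (np.int64(447), np.int64(129), np.int64(126)), (np.int64(444), np.int64(56), np.int64(6))]
```

View pics/a.png

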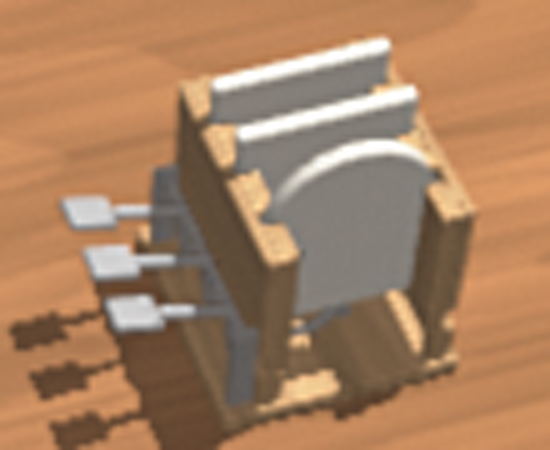

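View pics/b.png

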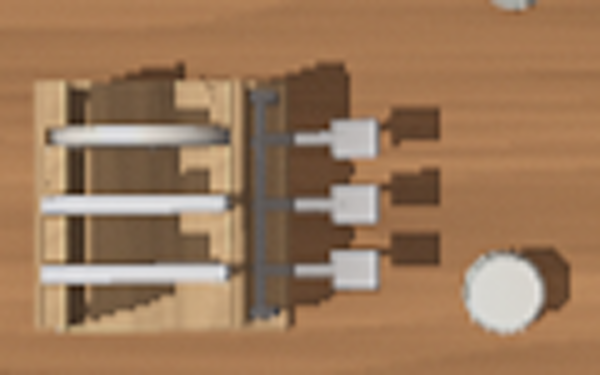

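The arched plaque is in the front slot (x ≈ 0.547), with the key pad at crop (354,138), roughly (0.546, 0.05). Next I'll fit the rack and the easel.

Run:
```python
from h import *
c=load('scene');t=load('top')
np.set_printoptions(precision=4,suppress=True)
for n,cc in(('top',t),('scene',c)):
    W=world(cc); X,Y,Z=np.moveaxis(W,-1,0); br=cc['pixels'].mean(-1)
    print(n)
    for x0 in(.546,.508,.470):
        m=(abs(X-x0)<.016)&(Y>.02)&(Y<.078)&(Z>.065)&(Z<.1)&(br>120)
        p=W[m]; print(' pad',len(p),np.median(p,0),p.min(0),p.max(0))
        m=(abs(X-x0)<.012)&(Y>.1)&(Y<.23)&(Z>.145)&(Z<.18)&(br>150)
        p=W[m]; 
        if len(p)>5: print(' plq',len(p),p.mean(0),p.min(0),p.max(0),np.polyfit(p[:,1],p[:,0],1))
    m=(X>.4)&(X<.62)&(Y>.1)&(Y<.25)&(Z>.12)&(Z<.137)
    p=W[m]; print(' cheeks',cv2.minAreaRect((p[:,:2]*1000).astype(np.float32)),np.median(p,0))
    # easel
    m=(X>.45)&(X<.65)&(Y<-.08)&(Y>-.3)&(Z>.012)
    p=W[m]; print(' easel',cv2.minAreaRect((p[:,:2]*1000).astype(np.float32)),p.max(0))
    m&=(Z>.013)&(Z<.026); p=W[m]; print(' base',cv2.minAreaRect((p[:,:2]*1000).astype(np.float32)))
    m=(X>.45)&(X<.65)&(Y<-.08)&(Y>-.3)&(Z>.075); p=W[m]; print(' resttop',len(p),cv2.minAreaRect((p[:,:2]*1000).astype(np.float32)))
    # bystanders by blobs near
    m=((Z>.025)&(X>.35)&(X<.85)&(Y>-.5)&(Y<.45)).astype(np.uint8)
    k,l,s,ce=cv2.connectedComponentsWithStats(m)
    for i in range(1,k):
        if s[i,4]>15:
            q=W[l==i]; print('  blob',ce[i],q.min(0),q.max(0))
e=cv2.resize(np.vstack([cv2.resize(t['pixels'][190:250,320:400],(640,480),interpolation=2)]),None,fx=.6,fy=.6)
f=cv2.resize(c['pixels'][195:255,150:230],(384,288),interpolation=2)
cv2.imwrite('pics/e.png',np.hstack([e,f]))
```

```text
top
 pad 80 [0.5473 0.0554 0.0806] [0.5386 0.0409 0.0712] [0.559  0.0759 0.0922]
 plq 80 [0.5469 0.1753 0.16  ] [0.5439 0.1392 0.1454] [0.5501 0.2141 0.1687] [0.0015 0.5466]
 pad 76 [0.5098 0.0552 0.0802] [0.5011 0.0407 0.0701] [0.5185 0.0756 0.0906]
 plq 111 [0.5087 0.174  0.1556] [0.5059 0.1244 0.1477] [0.5117 0.2238 0.1621] [-0.0023  0.5091]
 pad 74 [0.4724 0.0551 0.08  ] [0.4636 0.0405 0.0699] [0.4811 0.0755 0.0902]
 plq 111 [0.4705 0.1737 0.1553] [0.4675 0.1239 0.1458] [0.4733 0.2236 0.1621] [-0.0024  0.4709]
 cheeks ((508.19757080078125, 172.77064514160156), (136.92520141601562, 114.71553039550781), 0.4873158633708954) [0.512  0.1329 0.1295]
 easel ((557.8043212890625, -219.15684509277344), (100.0084228515625, 138.7158203125), 7.548445224761963) [ 0.6139 -0.145   0.0944]
 base ((557.7277221679688, -219.1669921875), (99.85391235351562, 138.7158203125), 7.548443794250488)
 resttop 105 ((538.800537109375, -225.5406036376953), (11.490817070007324, 82.3698959350586), 7.888899326324463)
  blob [197.7619 120.8571] [0.4943 0.017  0.0286] [0.8363 0.2598 1.6347]
  blob [191.35  123.175] 
[... 2275 characters left out ...]
91 ]
  blob [408.0344 245.7256] [0.7917 0.2318 0.0251] [0.85   0.3074 0.2141]
  blob [ 90.5207 218.7521] [ 0.4344 -0.4997  0.0252] [ 0.504  -0.438   0.0379]
  blob [192.2348 236.75  ] [ 0.5777 -0.2838  0.0251] [ 0.6039 -0.1563  0.0331]
  blob [264.1795 236.1487] [ 0.6291 -0.0607  0.0262] [ 0.6699 -0.0223  0.047 ]
  blob [ 90.3333 238.6471] [ 0.5043 -0.499   0.0254] [ 0.5264 -0.4457  0.0387]
  blob [325.7509 260.1211] [0.7523 0.0606 0.025 ] [0.7907 0.1001 0.0886]
  blob [244.2917 279.5549] [ 0.7507 -0.1539  0.0255] [ 0.7992 -0.1004  0.1346]
  blob [306.595  293.2118] [ 0.838  -0.0579  0.025 ] [0.85   0.0731 0.0656]
  blob [247.1045 310.4388] [ 0.8381 -0.1995  0.0255] [ 0.8498 -0.0749  0.065 ]
```

View pics/e.png

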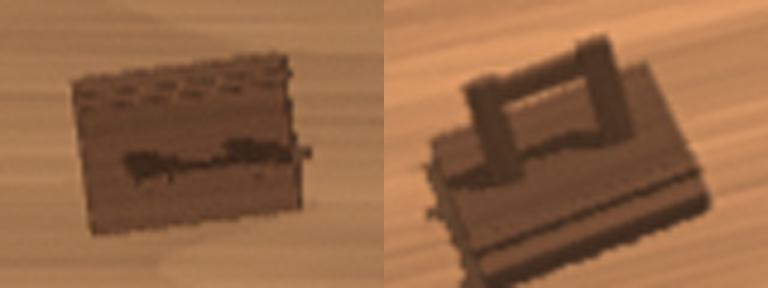

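The easel is at about (0.5575, -0.2235) with yaw 7.5°, front and lip towards +x. The rack is at (0.5085, 0.173) with yaw about 0. A small helper will work out each move.

```bash
cat > d.py <<'E'
import sys
from h import *
from scipy.spatial.transform import Rotation as Ro
# args: x y z (TCP) yaw_deg(of tool closing axis y, 0=world x) lean_rad
x,y,z,yaw,lean=map(float,sys.argv[1:6])
s=robot.read_state(); q=s['tcp_rot']; R=Ro.from_quat([q[1],q[2],q[3],q[0]])
B=np.array([[0,1,0],[1,0,0],[0,0,-1.]]) # columns: tool x=+y, y=+x, z=-z
T=Ro.from_euler('z',yaw,degrees=True)*Ro.from_rotvec([0,-lean,0])*Ro.from_matrix(B)
np.set_printoptions(precision=4,suppress=True)
print('shift',R.inv().apply(np.array([x,y,z])-s['tcp_pos'])/.3,'turn',np.degrees((R.inv()*T).as_rotvec())/45)
print(s['clock'],s['tcp_pos'],s['ft_force'],s['grip_width'],s['grip_force'],'j',s['joint_positions'])
E
python3 d.py .40 -.27 .22 -25 0; python3 d.py .546 .0545 .14 0 0
```

```text
shift [ 0.8993 -0.8305  0.0406] turn [-0.0027 -0.001  -0.9557]
0.1 [ 0.2431 -0.6021  0.2316] [ 0.6365 -0.54   -0.1173] 0.09265510384649446 0.0 j [ 1.1605  0.6158 -0.0126  1.4247  0.0081  1.1034 -0.0404]
shift [ 1.7557 -1.6506  0.3091] turn [-0.0025 -0.0017 -1.5113]
0.1 [ 0.2431 -0.6021  0.2316] [ 0.6365 -0.54   -0.1173] 0.09265510384649446 0.0 j [ 1.1605  0.6158 -0.0126  1.4247  0.0081  1.1034 -0.0404]
```

Emit:
play_rows(
  force=20,
  steps=[
    {"hand": 1,"x": 0.1,"y": -0.09,"z": 0.0,"wz": -0.1},
    {"hand": 1,"x": 0.2,"y": -0.18,"z": 0.0,"wz": -0.2},
    {"hand": 1,"x": 0.3,"y": -0.28,"z": 0.0,"wz": -0.3},
    {"hand": 1,"x": 0.4,"y": -0.37,"z": 0.0,"wz": -0.4},
    {"hand": 1,"x": 0.5,"y": -0.46,"z": 0.0,"wz": -0.5},
    {"hand": 1,"x": 0.6,"y": -0.55,"z": 0.0,"wz": -0.6},
    {"hand": 1,"x": 0.7,"y": -0.65,"z": 0.0,"wz": -0.7},
    {"hand": 1,"x": 0.8,"y": -0.74,"z": 0.0,"wz": -0.8},
    {"hand": 1,"x": 0.9,"y": -0.83,"z": 0.04,"wz": -0.95},
    {"hand": 1,"x": 0.9,"y": -0.83,"z": 0.04,"wz": -0.95},
  ],
)

```text
validation failed for argument at $.st...
```

```bash
python3 d.py .546 .0545 .15 0 0
```

```text
shift [ 1.7557 -1.6507  0.2758] turn [-0.0025 -0.0017 -1.5113]
0.1 [ 0.2431 -0.6021  0.2316] [ 0.6365 -0.54   -0.1173] 0.09265510384649446 0.0 j [ 1.1605  0.6158 -0.0126  1.4247  0.0081  1.1034 -0.0404]
```

Emit:
play_rows(
  force=20,
  steps=[
    {"hand": 1,"x": 0.1,"y": -0.09,"z": 0,"wx": 0,"wy": 0,"wz": -0.1},
    {"hand": 1,"x": 0.2,"y": -0.18,"z": 0,"wx": 0,"wy": 0,"wz": -0.2},
    {"hand": 1,"x": 0.3,"y": -0.28,"z": 0,"wx": 0,"wy": 0,"wz": -0.3},
    {"hand": 1,"x": 0.4,"y": -0.37,"z": 0,"wx": 0,"wy": 0,"wz": -0.4},
    {"hand": 1,"x": 0.5,"y": -0.46,"z": 0,"wx": 0,"wy": 0,"wz": -0.5},
    {"hand": 1,"x": 0.6,"y": -0.55,"z": 0,"wx": 0,"wy": 0,"wz": -0.6},
    {"hand": 1,"x": 0.7,"y": -0.65,"z": 0,"wx": 0,"wy": 0,"wz": -0.7},
    {"hand": 1,"x": 0.8,"y": -0.74,"z": 0,"wx": 0,"wy": 0,"wz": -0.8},
    {"hand": 1,"x": 0.9,"y": -0.83,"z": 0.04,"wx": 0,"wy": 0,"wz": -0.95},
    {"hand": 1,"x": 0.9,"y": -0.83,"z": 0.04,"wx": 0,"wy": 0,"wz": -0.95},
  ],
)

```text
clock: 1.1
tcp_pos: [0.4025, -0.2639, 0.2197]
tcp_rot: [-0.002, 0.841, 0.541, 0.001]
ft_force: [-0.9, 0.1, 0.7]
grip_width: 0.0177
grip_force: 0.0
```

```bash
python3 d.py .546 .0545 .15 0 0
```

```text
shift [ 1.1631 -0.0046  0.2376] turn [-0.0023 -0.0063 -0.5451]
1.1 [ 0.4025 -0.2639  0.2197] [-0.9485  0.0539  0.6548] 0.01766434766836821 0.0 j [ 0.7328  0.3841 -0.2694  1.9059  0.1251  0.8711 -0.027 ]
```

Emit:
play_rows(
  steps=[
    {"hand": 1,"x": 0.12,"y": 0,"z": 0,"wx": 0,"wy": 0,"wz": -0.06},
    {"hand": 1,"x": 0.24,"y": 0,"z": 0,"wx": 0,"wy": 0,"wz": -0.12},
    {"hand": 1,"x": 0.36,"y": 0,"z": 0,"wx": 0,"wy": 0,"wz": -0.18},
    {"hand": 1,"x": 0.48,"y": 0,"z": 0,"wx": 0,"wy": 0,"wz": -0.24},
    {"hand": 1,"x": 0.6,"y": 0,"z": 0,"wx": 0,"wy": 0,"wz": -0.3},
    {"hand": 1,"x": 0.7,"y": 0,"z": 0.05,"wx": 0,"wy": 0,"wz": -0.36},
    {"hand": 1,"x": 0.8,"y": 0,"z": 0.1,"wx": 0,"wy": 0,"wz": -0.42},
    {"hand": 1,"x": 0.9,"y": 0,"z": 0.15,"wx": 0,"wy": 0,"wz": -0.48},
    {"hand": 1,"x": 1,"y": 0,"z": 0.2,"wx": 0,"wy": 0,"wz": -0.545},
    {"hand": 1,"x": 1,"y": 0,"z": 0.2,"wx": 0,"wy": 0,"wz": -0.545},
  ],
)

```text
clock: 2.1
tcp_pos: [0.5285, 0.0051, 0.1587]
tcp_rot: [-0.002, 0.709, 0.705, 0.0]
ft_force: [0.2, 0.9, 0.6]
grip_width: 0.0004
grip_force: 0.0
```

```bash
python3 d.py .546 .0545 .11 0 0
```

```text
shift [0.1646 0.0577 0.1629] turn [-0.0035 -0.0044 -0.0078]
2.1 [0.5285 0.0051 0.1587] [0.1537 0.8803 0.5985] 0.00038632574698020965 0.0 j [ 0.2064  0.5444 -0.383   1.8559  0.2692  0.7947 -0.323 ]
```

Emit:
play_rows(
  steps=[
    {"hand": 1,"x": 0.08,"y": 0.03,"z": 0.05,"wx": 0,"wy": 0,"wz": 0},
    {"hand": 1,"x": 0.165,"y": 0.058,"z": 0.1,"wx": 0,"wy": 0,"wz": -0.008},
    {"hand": 1,"x": 0.165,"y": 0.058,"z": 0.163,"wx": 0,"wy": 0,"wz": -0.008},
    {"hand": 1,"x": 0.165,"y": 0.058,"z": 0.163,"wx": 0,"wy": 0,"wz": -0.008},
    {"hand": 1,"x": 0.165,"y": 0.058,"z": 0.163,"wx": 0,"wy": 0,"wz": -0.008},
    {"hand": 1,"x": 0.165,"y": 0.058,"z": 0.163,"wx": 0,"wy": 0,"wz": -0.008},
    {"hand": 1,"x": 0.165,"y": 0.058,"z": 0.163,"wx": 0,"wy": 0,"wz": -0.008},
    {"hand": 1,"x": 0.165,"y": 0.058,"z": 0.163,"wx": 0,"wy": 0,"wz": -0.008},
    {"hand": 1,"x": 0.165,"y": 0.058,"z": 0.163,"wx": 0,"wy": 0,"wz": -0.008},
    {"hand": 1,"x": 0.165,"y": 0.058,"z": 0.163,"wx": 0,"wy": 0,"wz": -0.008},
  ],
)

```text
clock: 3.1
tcp_pos: [0.5466, 0.0498, 0.112]
tcp_rot: [0.0, 0.709, 0.705, 0.0]
ft_force: [-0.2, -0.9, -0.9]
grip_width: 0.0006
grip_force: 0.0
```

```bash
python3 d.py .546 .0545 .063 0 0
python3 - <<'E'
from h import *
c=cap('scene');t=cap('top')
a=cv2.resize(c['pixels'][115:215,255:365],(550,500),interpolation=2)
cv2.imwrite('pics/g.png',a)
E
```

```text
shift [ 0.0157 -0.0022  0.1635] turn [ 0.0005 -0.     -0.0085]
3.1 [0.5466 0.0498 0.112 ] [-0.1512 -0.8869 -0.9314] 0.0005767897873265417 0.0 j [ 0.0926  0.632  -0.3457  1.8473  0.3105  0.7148 -0.4346]
```

View pics/g.png

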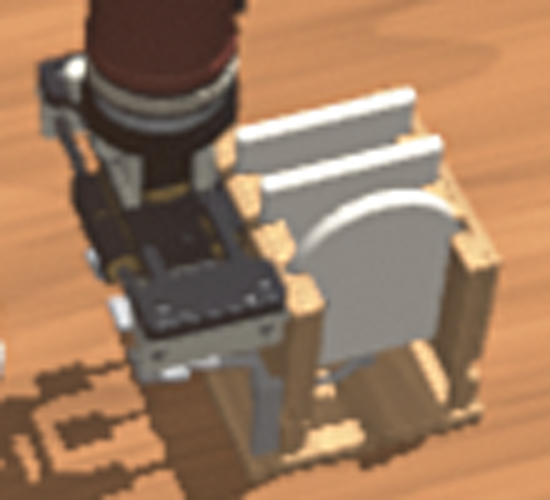

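The gripper is over the front key and clear of the cheek at about (290,300) in the crop. Pressing now.

Emit:
play_rows(
  steps=[
    {"hand": 1,"x": 0.01,"y": 0,"z": 0.03,"wx": 0,"wy": 0,"wz": 0},
    {"hand": 1,"x": 0.01,"y": 0,"z": 0.05,"wx": 0,"wy": 0,"wz": 0},
    {"hand": 1,"x": 0.01,"y": 0,"z": 0.07,"wx": 0,"wy": 0,"wz": 0},
    {"hand": 1,"x": 0.01,"y": 0,"z": 0.085,"wx": 0,"wy": 0,"wz": 0},
    {"hand": 1,"x": 0.01,"y": 0,"z": 0.1,"wx": 0,"wy": 0,"wz": 0},
    {"hand": 1,"x": 0.01,"y": 0,"z": 0.115,"wx": 0,"wy": 0,"wz": 0},
    {"hand": 1,"x": 0.01,"y": 0,"z": 0.13,"wx": 0,"wy": 0,"wz": 0},
    {"hand": 1,"x": 0.01,"y": 0,"z": 0.145,"wx": 0,"wy": 0,"wz": 0},
    {"hand": 1,"x": 0.01,"y": 0,"z": 0.155,"wx": 0,"wy": 0,"wz": 0},
    {"hand": 1,"x": 0.01,"y": 0,"z": 0.155,"wx": 0,"wy": 0,"wz": 0},
  ],
)

```text
clock: 4.2
tcp_pos: [0.5465, 0.0509, 0.0653]
tcp_rot: [0.001, 0.71, 0.704, -0.001]
ft_force: [-0.5, -3.4, 6.7]
grip_width: 0.0008
grip_force: 3.2
```

```bash
python3 d.py .546 .0525 .060 0 0
python3 - <<'E'
from h import *
c=cap('scene'); W=world(c);X,Y,Z=np.moveaxis(W,-1,0)
m=(X>.53)&(X<.56)&(Y>.155)&(Y<.19)&(Z>.14)&(Z<.25); print(np.percentile(Z[m],[50,95,100]))
E
```

```text
shift [ 0.0055 -0.0019  0.0178] turn [-0.0008  0.004  -0.0098]
4.2 [0.5465 0.0509 0.0653] [-0.4599 -3.3522  6.6925] 0.0008391003200707643 3.170404664633679 j [ 0.0621  0.7006 -0.3065  1.8798  0.3494  0.6148 -0.4726]
[0.17569874 0.1999119  0.20250864]
```

Emit:
play_rows(
  steps=[
    {"hand": 1,"x": 0,"y": 0,"z": 0.004,"wx": 0,"wy": 0,"wz": 0},
    {"hand": 1,"x": 0,"y": 0,"z": 0.008,"wx": 0,"wy": 0,"wz": 0},
    {"hand": 1,"x": 0,"y": 0,"z": 0.01,"wx": 0,"wy": 0,"wz": 0},
    {"hand": 1,"x": 0,"y": 0,"z": 0.01,"wx": 0,"wy": 0,"wz": 0},
    {"hand": 1,"x": 0,"y": 0,"z": -0.03,"wx": 0,"wy": 0,"wz": 0},
    {"hand": 1,"x": 0,"y": 0,"z": -0.1,"wx": 0,"wy": 0,"wz": 0},
    {"hand": 1,"x": 0,"y": 0,"z": -0.23,"wx": 0,"wy": 0,"wz": 0},
    {"hand": 1,"x": 0,"y": 0,"z": -0.38,"wx": 0,"wy": 0,"wz": 0},
    {"hand": 0.4,"x": 0,"y": 0,"z": -0.53,"wx": 0,"wy": 0,"wz": 0},
    {"hand": 0.4,"x": 0,"y": 0,"z": -0.65,"wx": 0,"wy": 0,"wz": 0},
  ],
)

```text
clock: 5.25
tcp_pos: [0.5468, 0.0536, 0.2631]
tcp_rot: [0.0, 0.709, 0.705, 0.001]
ft_force: [1.1, 0.2, -0.7]
grip_width: 0.0118
grip_force: 0.0
```

```bash
python3 d.py .5465 .173 .26 0 0
python3 - <<'E'
from h import *
np.set_printoptions(precision=4,suppress=True)
for n in('scene','top'):
    c=cap(n); W=world(c);X,Y,Z=np.moveaxis(W,-1,0)
    m=(X>.53)&(X<.56)&(Y>.12)&(Y<.23)&(Z>.165)&(Z<.22)&(c['pixels'].mean(-1)>120)
    p=W[m]; print(len(p),p.mean(0),p.min(0),p.max(0)); 
    if len(p)>9:q=p[p[:,2]>p[:,2].max()-.008];print(q.mean(0))
E
```

```text
shift [ 0.3979 -0.0032  0.0108] turn [ 0.0029 -0.0014 -0.0073]
5.25 [0.5468 0.0536 0.2631] [ 1.1389  0.2345 -0.7122] 0.011845508752731947 0.0 j [ 0.1423  0.4539 -0.4204  1.6679  0.2059  1.0612 -0.3465]
360 [0.5466 0.168  0.1841] [0.5362 0.1235 0.165 ] [0.5518 0.219  0.2056]
[0.5448 0.1696 0.2009]
104 [0.5462 0.1741 0.1979] [0.5425 0.1355 0.1705] [0.551  0.219  0.2096]
[0.5463 0.1702 0.2047]
```

Emit:
play_rows(
  steps=[
    {"hand": 0.5,"x": 0.1,"y": -0.003,"z": 0,"wx": 0,"wy": 0,"wz": -0.007},
    {"hand": 0.5,"x": 0.2,"y": -0.003,"z": 0,"wx": 0,"wy": 0,"wz": -0.007},
    {"hand": 0.5,"x": 0.3,"y": -0.003,"z": 0,"wx": 0,"wy": 0,"wz": -0.007},
    {"hand": 0.5,"x": 0.398,"y": -0.003,"z": 0,"wx": 0,"wy": 0,"wz": -0.007},
    {"hand": 0.5,"x": 0.398,"y": -0.003,"z": 0,"wx": 0,"wy": 0,"wz": -0.007},
    {"hand": 0.5,"x": 0.398,"y": -0.003,"z": 0.05,"wx": 0,"wy": 0,"wz": -0.007},
    {"hand": 0.5,"x": 0.398,"y": -0.003,"z": 0.1,"wx": 0,"wy": 0,"wz": -0.007},
    {"hand": 0.5,"x": 0.398,"y": -0.003,"z": 0.1,"wx": 0,"wy": 0,"wz": -0.007},
    {"hand": 0.5,"x": 0.398,"y": -0.003,"z": 0.1,"wx": 0,"wy": 0,"wz": -0.007},
    {"hand": 0.5,"x": 0.398,"y": -0.003,"z": 0.1,"wx": 0,"wy": 0,"wz": -0.007},
  ],
)

```text
clock: 6.35
tcp_pos: [0.5468, 0.1722, 0.2309]
tcp_rot: [0.0, 0.708, 0.707, 0.0]
ft_force: [0.1, 0.6, 0.2]
grip_width: 0.0465
grip_force: 0.0
```

```bash
python3 d.py .5463 .172 .189 0 0
python3 - <<'E'
from h import *
c=cap('scene')
a=cv2.resize(c['pixels'][85:205,270:390],(600,600),interpolation=2)
cv2.imwrite('pics/k.png',a)
E
```

```text
shift [-0.0006 -0.0018  0.1395] turn [ 0.0012 -0.0005 -0.0019]
6.35 [0.5468 0.1722 0.2309] [0.0702 0.5909 0.1882] 0.04647139981585594 0.0 j [-0.0761  0.5244 -0.419   1.6478  0.2414  1.0199 -0.5735]
```

View pics/k.png

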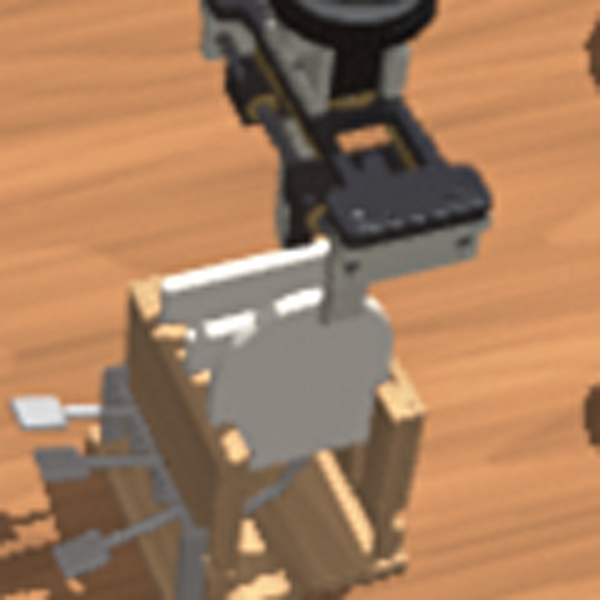

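The key stays down at (80,550), the arch is raised, and the fingers straddle its top at (345,300). I'll descend and grip.

Emit:
play_rows(
  force=25,
  steps=[
    {"hand": 0.5,"x": 0,"y": -0.002,"z": 0.05,"wx": 0,"wy": 0,"wz": 0},
    {"hand": 0.5,"x": 0,"y": -0.002,"z": 0.1,"wx": 0,"wy": 0,"wz": 0},
    {"hand": 0.5,"x": 0,"y": -0.002,"z": 0.14,"wx": 0,"wy": 0,"wz": 0},
    {"hand": 0.5,"x": 0,"y": -0.002,"z": 0.14,"wx": 0,"wy": 0,"wz": 0},
    {"hand": 0.75,"x": 0,"y": -0.002,"z": 0.14,"wx": 0,"wy": 0,"wz": 0},
    {"hand": 0.85,"x": 0,"y": -0.002,"z": 0.14,"wx": 0,"wy": 0,"wz": 0},
    {"hand": 0.9,"x": 0,"y": -0.002,"z": 0.14,"wx": 0,"wy": 0,"wz": 0},
    {"hand": 1,"x": 0,"y": -0.002,"z": 0.14,"wx": 0,"wy": 0,"wz": 0},
    {"hand": 1,"x": 0,"y": -0.002,"z": 0.14,"wx": 0,"wy": 0,"wz": 0},
    {"hand": 1,"x": 0,"y": -0.002,"z": 0.14,"wx": 0,"wy": 0,"wz": 0},
  ],
)

```text
clock: 7.4
tcp_pos: [0.5456, 0.1724, 0.1885]
tcp_rot: [-0.0, 0.707, 0.707, -0.0]
ft_force: [0.1, 0.3, 1.3]
grip_width: 0.0078
grip_force: 25.0
```

```bash
python3 d.py .5463 .172 .32 0 0
```

```text
shift [-0.0012  0.0021 -0.4384] turn [-0.0004 -0.     -0.0011]
7.4 [0.5456 0.1724 0.1885] [0.1057 0.3082 1.2925] 0.007840079482412428 24.991266131401062 j [-0.0877  0.5684 -0.4038  1.7039  0.2679  0.9245 -0.5981]
```

Emit:
play_rows(
  steps=[
    {"hand": 1,"x": 0,"y": 0,"z": -0.03,"wx": 0,"wy": 0,"wz": 0},
    {"hand": 1,"x": 0,"y": 0,"z": -0.08,"wx": 0,"wy": 0,"wz": 0},
    {"hand": 1,"x": 0,"y": 0,"z": -0.13,"wx": 0,"wy": 0,"wz": 0},
    {"hand": 1,"x": 0,"y": 0,"z": -0.18,"wx": 0,"wy": 0,"wz": 0},
    {"hand": 1,"x": 0,"y": 0,"z": -0.23,"wx": 0,"wy": 0,"wz": 0},
    {"hand": 1,"x": 0,"y": 0,"z": -0.28,"wx": 0,"wy": 0,"wz": 0},
    {"hand": 1,"x": 0,"y": 0,"z": -0.33,"wx": 0,"wy": 0,"wz": 0},
    {"hand": 1,"x": 0,"y": 0,"z": -0.38,"wx": 0,"wy": 0,"wz": 0},
    {"hand": 1,"x": 0,"y": 0,"z": -0.4,"wx": 0,"wy": 0,"wz": 0},
    {"hand": 1,"x": 0,"y": 0,"z": -0.4,"wx": 0,"wy": 0,"wz": 0},
  ],
)

```text
clock: 8.4
tcp_pos: [0.5461, 0.1724, 0.3092]
tcp_rot: [0.0, 0.707, 0.707, 0.001]
ft_force: [-0.4, -0.3, -1.9]
grip_width: 0.0078
grip_force: 25.0
```

```bash
python3 - <<'E'
from h import *
np.set_printoptions(precision=4,suppress=True)
t=cap('top');c=cap('scene'); W=world(c);X,Y,Z=np.moveaxis(W,-1,0)
m=(X>.52)&(X<.57)&(Y>.1)&(Y<.25)&(Z>.19)&(Z<.29)&(c['pixels'].mean(-1)>100)
p=W[m];print(len(p),p.min(0),p.max(0),np.polyfit(p[:,2],p[:,0],1),np.polyfit(p[:,1],p[:,0],1))
low=p[p[:,2]<.25]; print('sides',np.percentile(low[:,1],[1,99]))
mids=p[abs(p[:,1]-.172)<.02]; print('bottom',np.percentile(mids[:,2],[0,2]))
# refine easel centre with rest bar
for n,cc in(('top',t),('scene',c)):
    W=world(cc);X,Y,Z=np.moveaxis(W,-1,0)
    for lo,hi in((.03,.085),(.075,.1)):
        m=(X>.5)&(X<.575)&(Y<-.15)&(Y>-.29)&(Z>lo)&(Z<hi); p=W[m]
        print(n,cv2.minAreaRect((p[:,:2]*1000).astype(np.float32)))
        if lo>.05: print(p.mean(0), np.polyfit(p[:,1],p[:,0],1))
E
python3 d.py .545 .05 .31 0 0
```

```text
987 [0.5386 0.1195 0.2024] [0.5527 0.2219 0.29  ] [0.0055 0.547 ] [0.0072 0.5471]
sides [0.1205 0.2202]
bottom [0.2027 0.2046]
top ((534.3323974609375, -224.9788818359375), (54.74761962890625, 118.97158813476562), 3.02876877784729)
top ((538.6039428710938, -225.83653259277344), (10.732315063476562, 81.53913116455078), 7.502168655395508)
[ 0.5387 -0.2265  0.0846] [-0.1292  0.5094]
scene ((542.3899536132812, -226.1923828125), (26.21904754638672, 81.89352416992188), 9.098794937133789)
scene ((537.5477294921875, -226.8521728515625), (16.443632125854492, 82.02494812011719), 9.091626167297363)
[ 0.5377 -0.2275  0.0817] [-0.1414  0.5056]
shift [-0.4066 -0.0011 -0.0075] turn [-0.0015  0.0008 -0.0014]
8.5 [0.5455 0.172  0.3077] [-0.6131  0.5418 -1.5934] 0.00801888811860255 24.99281734228134 j [-0.0646  0.4577 -0.4372  1.5298  0.2021  1.2004 -0.537 ]
```

Emit:
play_rows(
  steps=[
    {"hand": 1,"x": -0.04,"y": 0,"z": 0,"wx": 0,"wy": 0,"wz": 0},
    {"hand": 1,"x": -0.12,"y": 0,"z": 0,"wx": 0,"wy": 0,"wz": 0},
    {"hand": 1,"x": -0.21,"y": 0,"z": 0,"wx": 0,"wy": 0,"wz": 0},
    {"hand": 1,"x": -0.3,"y": 0,"z": 0,"wx": 0,"wy": 0,"wz": 0},
    {"hand": 1,"x": -0.39,"y": 0,"z": 0,"wx": 0,"wy": 0,"wz": 0},
    {"hand": 1,"x": -0.48,"y": 0,"z": 0,"wx": 0,"wy": 0,"wz": 0},
    {"hand": 1,"x": -0.57,"y": 0,"z": 0,"wx": 0,"wy": 0,"wz": 0},
    {"hand": 1,"x": -0.66,"y": 0,"z": 0,"wx": 0,"wy": 0,"wz": 0},
    {"hand": 1,"x": -0.74,"y": 0,"z": 0,"wx": 0,"wy": 0,"wz": 0},
    {"hand": 1,"x": -0.78,"y": 0,"z": 0,"wx": 0,"wy": 0,"wz": 0},
  ],
)

```text
clock: 9.5
tcp_pos: [0.5448, -0.0659, 0.3074]
tcp_rot: [0.0, 0.709, 0.705, -0.001]
ft_force: [-0.6, -0.2, -0.8]
grip_width: 0.0083
grip_force: 25.0
```

```bash
python3 d.py .5412 -.2259 .25 7.55 .25
```

```text
shift [-0.5329 -0.0083  0.1924] turn [-0.3206  0.0244 -0.1743]
9.5 [ 0.5448 -0.0659  0.3074] [-0.616  -0.1719 -0.7514] 0.008320417420511438 24.993061423301697 j [ 0.344   0.4137 -0.396   1.5942  0.1714  1.17   -0.0954]
```

Emit:
play_rows(
  steps=[
    {"hand": 1,"x": -0.07,"y": 0,"z": 0,"wx": -0.04,"wy": 0,"wz": -0.02},
    {"hand": 1,"x": -0.15,"y": 0,"z": 0.02,"wx": -0.08,"wy": 0,"wz": -0.04},
    {"hand": 1,"x": -0.23,"y": 0,"z": 0.05,"wx": -0.12,"wy": 0.01,"wz": -0.06},
    {"hand": 1,"x": -0.31,"y": 0,"z": 0.08,"wx": -0.16,"wy": 0.01,"wz": -0.09},
    {"hand": 1,"x": -0.39,"y": 0,"z": 0.11,"wx": -0.2,"wy": 0.015,"wz": -0.11},
    {"hand": 1,"x": -0.46,"y": 0,"z": 0.14,"wx": -0.24,"wy": 0.02,"wz": -0.14},
    {"hand": 1,"x": -0.51,"y": -0.008,"z": 0.17,"wx": -0.28,"wy": 0.024,"wz": -0.16},
    {"hand": 1,"x": -0.533,"y": -0.008,"z": 0.192,"wx": -0.32,"wy": 0.024,"wz": -0.174},
    {"hand": 1,"x": -0.533,"y": -0.008,"z": 0.192,"wx": -0.32,"wy": 0.024,"wz": -0.174},
    {"hand": 1,"x": -0.533,"y": -0.008,"z": 0.192,"wx": -0.32,"wy": 0.024,"wz": -0.174},
  ],
)

```text
clock: 10.5
tcp_pos: [0.5429, -0.221, 0.2506]
tcp_rot: [0.081, 0.652, 0.748, 0.095]
ft_force: [-0.5, -0.6, -1.1]
grip_width: 0.0078
grip_force: 25.0
```

```bash
python3 d.py .5412 -.2259 .150 7.55 .25
```

```text
shift [-0.0165 -0.0907  0.3227] turn [ 0.0012 -0.0049  0.0054]
10.5 [ 0.5429 -0.221   0.2506] [-0.4564 -0.5781 -1.1457] 0.007776418872233033 24.99181419610977 j [ 0.7322  0.4402 -0.4574  1.7694  0.1086  0.7504  0.3999]
```

Descend to about 27 mm above the ledge and look.

Emit:
play_rows(
  steps=[
    {"hand": 1,"x": -0.008,"y": -0.01,"z": 0.04,"wx": 0,"wy": 0,"wz": 0},
    {"hand": 1,"x": -0.0165,"y": -0.022,"z": 0.08,"wx": 0,"wy": 0,"wz": 0},
    {"hand": 1,"x": -0.0165,"y": -0.034,"z": 0.12,"wx": 0,"wy": 0,"wz": 0.005},
    {"hand": 1,"x": -0.0165,"y": -0.045,"z": 0.16,"wx": 0,"wy": -0.005,"wz": 0.005},
    {"hand": 1,"x": -0.0165,"y": -0.056,"z": 0.2,"wx": 0,"wy": -0.005,"wz": 0.005},
    {"hand": 1,"x": -0.0165,"y": -0.067,"z": 0.24,"wx": 0,"wy": -0.005,"wz": 0.005},
    {"hand": 1,"x": -0.0165,"y": -0.08,"z": 0.28,"wx": 0,"wy": -0.005,"wz": 0.005},
    {"hand": 1,"x": -0.0165,"y": -0.0907,"z": 0.323,"wx": 0,"wy": -0.005,"wz": 0.005},
    {"hand": 1,"x": -0.0165,"y": -0.0907,"z": 0.323,"wx": 0,"wy": -0.005,"wz": 0.005},
    {"hand": 1,"x": -0.0165,"y": -0.0907,"z": 0.323,"wx": 0,"wy": -0.005,"wz": 0.005},
  ],
)

```text
clock: 11.5
tcp_pos: [0.5415, -0.2262, 0.1495]
tcp_rot: [0.083, 0.654, 0.746, 0.094]
ft_force: [0.3, -0.4, -1.7]
grip_width: 0.0078
grip_force: 25.0
```

```bash
python3 d.py .5412 -.2259 .1247 7.55 .25
python3 - <<'E'
from h import *
np.set_printoptions(precision=4,suppress=True)
c=cap('scene')
a=cv2.resize(c['pixels'][145:260,140:255],(600,600),interpolation=2)
cv2.imwrite('pics/m.png',a)
W=world(c)-[.558,-.2237,0]; th=.132
E=W@np.array([[np.cos(th),-np.sin(th),0],[np.sin(th),np.cos(th),0],[0,0,1]])
X,Y,Z=np.moveaxis(E,-1,0)
m=(abs(X)<.03)&(abs(Y)<.07)&(Z>.03)&(Z<.12)&(c['pixels'].min(-1)>90); p=E[m]
print(len(p),p.min(0),p.max(0),np.linalg.lstsq(np.c_[p[:,1:],np.ones(len(p))],p[:,0],rcond=None)[0],np.percentile(p[:,1],[1,99]),np.percentile(p[:,2],[1]))
E
```

```text
shift [ 0.001  -0.0215  0.0797] turn [0.0013 0.0003 0.0011]
11.5 [ 0.5415 -0.2262  0.1495] [ 0.3233 -0.3872 -1.6513] 0.007808807111257433 24.991666674613953 j [ 0.6886  0.5647 -0.3932  1.8923  0.1788  0.5039  0.3598]
911 [-0.0111 -0.0513  0.0437] [0.0148 0.0491 0.12  ] [-0.0044 -0.2499  0.0244] [-0.0504  0.0475] [0.0488]
```

View pics/m.png

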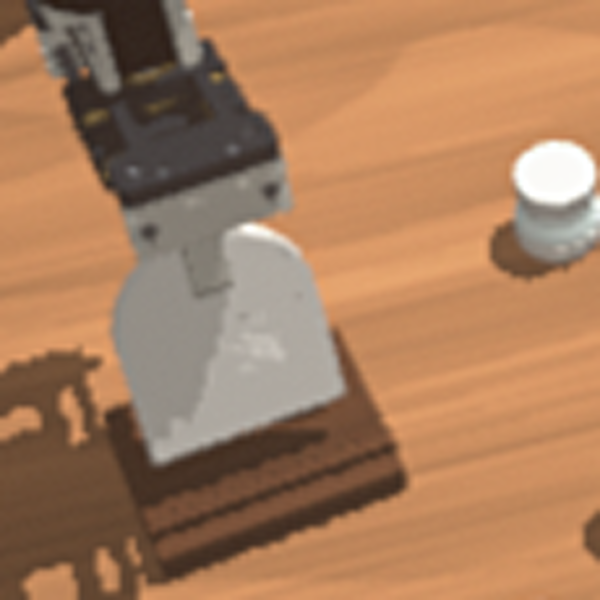

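The plaque is centred (y −1.5 mm) and square, leaning 0.25 rad, with its bottom about 26 mm above the ledge. Lowering.

Emit:
play_rows(
  steps=[
    {"hand": 1,"x": 0,"y": -0.004,"z": 0.015,"wx": 0,"wy": 0,"wz": 0},
    {"hand": 1,"x": 0,"y": -0.008,"z": 0.03,"wx": 0,"wy": 0,"wz": 0},
    {"hand": 1,"x": 0,"y": -0.012,"z": 0.045,"wx": 0,"wy": 0,"wz": 0},
    {"hand": 1,"x": 0,"y": -0.016,"z": 0.06,"wx": 0,"wy": 0,"wz": 0},
    {"hand": 1,"x": 0,"y": -0.019,"z": 0.07,"wx": 0,"wy": 0,"wz": 0},
    {"hand": 1,"x": 0,"y": -0.0205,"z": 0.076,"wx": 0,"wy": 0,"wz": 0},
    {"hand": 1,"x": 0,"y": -0.0205,"z": 0.08,"wx": 0,"wy": 0,"wz": 0},
    {"hand": 1,"x": 0,"y": -0.0205,"z": 0.08,"wx": 0,"wy": 0,"wz": 0},
    {"hand": 1,"x": 0,"y": -0.0205,"z": 0.08,"wx": 0,"wy": 0,"wz": 0},
    {"hand": 1,"x": 0,"y": -0.0205,"z": 0.08,"wx": 0,"wy": 0,"wz": 0},
  ],
)

```text
clock: 12.55
tcp_pos: [0.5417, -0.2267, 0.1254]
tcp_rot: [0.083, 0.654, 0.746, 0.094]
ft_force: [-0.7, 0.0, -1.8]
grip_width: 0.0079
grip_force: 25.0
```

Emit:
play_rows(
  steps=[
    {"hand": 1,"x": 0,"y": -0.0005,"z": 0.002,"wx": 0,"wy": 0,"wz": 0},
    {"hand": 1,"x": 0,"y": -0.001,"z": 0.004,"wx": 0,"wy": 0,"wz": 0},
    {"hand": 1,"x": 0,"y": -0.0015,"z": 0.006,"wx": 0,"wy": 0,"wz": 0},
    {"hand": 1,"x": 0,"y": -0.002,"z": 0.008,"wx": 0,"wy": 0,"wz": 0},
    {"hand": 1,"x": 0,"y": -0.0025,"z": 0.01,"wx": 0,"wy": 0,"wz": 0},
    {"hand": 1,"x": 0,"y": -0.0025,"z": 0.01,"wx": 0,"wy": 0,"wz": 0},
    {"hand": 1,"x": 0,"y": -0.0025,"z": 0.01,"wx": 0,"wy": 0,"wz": 0},
    {"hand": 1,"x": 0,"y": -0.0025,"z": 0.01,"wx": 0,"wy": 0,"wz": 0},
    {"hand": 1,"x": 0,"y": -0.0025,"z": 0.01,"wx": 0,"wy": 0,"wz": 0},
    {"hand": 1,"x": 0,"y": -0.0025,"z": 0.01,"wx": 0,"wy": 0,"wz": 0},
  ],
)

```text
clock: 13.55
tcp_pos: [0.5416, -0.2267, 0.1223]
tcp_rot: [0.083, 0.654, 0.746, 0.094]
ft_force: [-0.1, -0.4, -0.1]
grip_width: 0.0079
grip_force: 25.0
```

```bash
python3 d.py .5412 -.2259 .1207 7.55 .25
```

```text
shift [ 0.0028 -0.0023  0.0049] turn [0.0026 0.0017 0.0004]
13.55 [ 0.5416 -0.2267  0.1223] [-0.1107 -0.4248 -0.0869] 0.007910456352254812 24.99077707529068 j [ 0.6714  0.6033 -0.369   1.9179  0.1981  0.4374  0.3474]
```

Emit:
play_rows(
  steps=[
    {"hand": 1,"x": 0,"y": -0.0005,"z": 0.001,"wx": 0,"wy": 0,"wz": 0},
    {"hand": 1,"x": 0,"y": -0.0005,"z": 0.002,"wx": 0,"wy": 0,"wz": 0},
    {"hand": 1,"x": 0,"y": -0.001,"z": 0.003,"wx": 0,"wy": 0,"wz": 0},
    {"hand": 1,"x": 0,"y": -0.001,"z": 0.004,"wx": 0,"wy": 0,"wz": 0},
    {"hand": 1,"x": 0,"y": -0.001,"z": 0.004,"wx": 0,"wy": 0,"wz": 0},
    {"hand": 1,"x": 0,"y": -0.001,"z": 0.004,"wx": 0,"wy": 0,"wz": 0},
    {"hand": 1,"x": 0,"y": -0.001,"z": 0.004,"wx": 0,"wy": 0,"wz": 0},
    {"hand": 1,"x": 0,"y": -0.001,"z": 0.004,"wx": 0,"wy": 0,"wz": 0},
    {"hand": 1,"x": 0,"y": -0.001,"z": 0.004,"wx": 0,"wy": 0,"wz": 0},
    {"hand": 1,"x": 0,"y": -0.001,"z": 0.004,"wx": 0,"wy": 0,"wz": 0},
  ],
)

```text
clock: 14.55
tcp_pos: [0.5417, -0.2267, 0.1221]
tcp_rot: [0.084, 0.654, 0.746, 0.094]
ft_force: [-3.4, 0.1, 8.2]
grip_width: 0.0082
grip_force: 25.0
```

```bash
cat > arch.py <<'E'
from h import *
np.set_printoptions(precision=4,suppress=True)
c=cap('scene')
W=world(c)-[.558,-.2237,0]; th=.132
E=W@np.array([[np.cos(th),-np.sin(th),0],[np.sin(th),np.cos(th),0],[0,0,1]])
X,Y,Z=np.moveaxis(E,-1,0)
m=(abs(X)<.05)&(abs(Y)<.07)&(Z>.012)&(Z<.09)&(c['pixels'].min(-1)>90); p=E[m]
print(robot.read_state()['ft_force'],len(p),p.min(0),p.max(0),np.linalg.lstsq(np.c_[p[:,1:],np.ones(len(p))],p[:,0],rcond=None)[0],np.percentile(p[:,1],[1,99]),np.percentile(p[:,2],[1]))
E
python3 arch.py
```

```text
[-3.025   1.2307  8.3968] 866 [-0.0494 -0.053   0.0149] [0.0157 0.0546 0.0899] [ 0.0203 -0.2048  0.0147] [-0.0515  0.0472] [0.0181]
```

Contact with the ledge is firm (8 N). I'll ease off about 1 mm and slide back towards the rest.

Emit:
play_rows(
  steps=[
    {"hand": 1,"x": 0,"y": 0.0005,"z": -0.003,"wx": 0,"wy": 0,"wz": 0},
    {"hand": 1,"x": 0,"y": 0,"z": -0.003,"wx": 0,"wy": 0,"wz": 0},
    {"hand": 1,"x": 0,"y": -0.003,"z": -0.004,"wx": 0,"wy": 0,"wz": 0},
    {"hand": 1,"x": 0,"y": -0.006,"z": -0.005,"wx": 0,"wy": 0,"wz": 0},
    {"hand": 1,"x": 0,"y": -0.008,"z": -0.005,"wx": 0,"wy": 0,"wz": 0},
    {"hand": 1,"x": 0,"y": -0.01,"z": -0.006,"wx": 0,"wy": 0,"wz": 0},
    {"hand": 1,"x": 0,"y": -0.01,"z": -0.006,"wx": 0,"wy": 0,"wz": 0},
    {"hand": 1,"x": 0,"y": -0.01,"z": -0.006,"wx": 0,"wy": 0,"wz": 0},
    {"hand": 1,"x": 0,"y": -0.01,"z": -0.006,"wx": 0,"wy": 0,"wz": 0},
    {"hand": 1,"x": 0,"y": -0.01,"z": -0.006,"wx": 0,"wy": 0,"wz": 0},
  ],
)

```text
clock: 15.6
tcp_pos: [0.5386, -0.2272, 0.1221]
tcp_rot: [0.084, 0.654, 0.746, 0.094]
ft_force: [1.4, 0.3, 1.7]
grip_width: 0.008
grip_force: 25.0
```

```bash
python3 d.py .5412 -.2259 .1207 7.55 .25
```

```text
shift [0.0031 0.0075 0.0069] turn [0.0035 0.0019 0.0005]
15.6 [ 0.5386 -0.2272  0.1221] [1.4185 0.2988 1.7295] 0.008041815253223493 25.004947185516357 j [ 0.6762  0.6007 -0.3704  1.9253  0.1981  0.4324  0.3501]
```

Resting lightly (1.7 N). Releasing gradually.

Emit:
play_rows(
  force=4,
  steps=[
    {"hand": 1,"x": 0,"y": 0,"z": 0,"wx": 0,"wy": 0,"wz": 0},
    {"hand": 1,"x": 0,"y": 0,"z": 0,"wx": 0,"wy": 0,"wz": 0},
    {"hand": 0.9,"x": 0,"y": 0,"z": 0,"wx": 0,"wy": 0,"wz": 0},
    {"hand": 0.88,"x": 0,"y": 0,"z": 0,"wx": 0,"wy": 0,"wz": 0},
    {"hand": 0.86,"x": 0,"y": 0,"z": 0,"wx": 0,"wy": 0,"wz": 0},
    {"hand": 0.83,"x": 0,"y": 0,"z": 0,"wx": 0,"wy": 0,"wz": 0},
    {"hand": 0.8,"x": 0,"y": 0,"z": 0,"wx": 0,"wy": 0,"wz": 0},
    {"hand": 0.75,"x": 0,"y": 0,"z": 0,"wx": 0,"wy": 0,"wz": 0},
    {"hand": 0.7,"x": 0,"y": 0,"z": 0,"wx": 0,"wy": 0,"wz": 0},
    {"hand": 0.65,"x": 0,"y": 0,"z": 0,"wx": 0,"wy": 0,"wz": 0},
  ],
)

```text
clock: 16.6
tcp_pos: [0.5384, -0.2271, 0.122]
tcp_rot: [0.083, 0.654, 0.746, 0.094]
ft_force: [-1.1, -0.0, -0.4]
grip_width: 0.0305
grip_force: 0.0
```

```bash
python3 arch.py
python3 - <<'E'
from h import *
c=load('scene')
cv2.imwrite('pics/r.png',cv2.resize(c['pixels'][145:260,140:255],(600,600),interpolation=2))
E
```

```text
[-0.7015  1.0311 -0.2549] 919 [-0.0449 -0.0528  0.0145] [0.0126 0.056  0.09  ] [ 0.016  -0.2897  0.0141] [-0.0518  0.0474] [0.0177]
```

View pics/r.png

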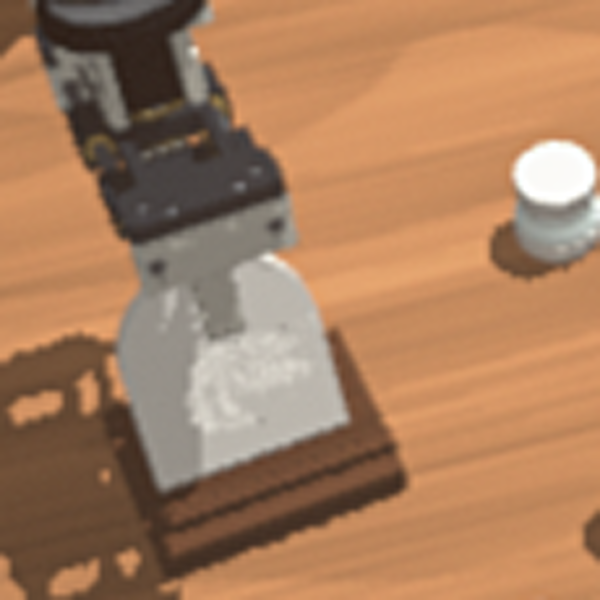

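The plaque leans against the rest at about 0.28 rad, standing on the ledge. I'll withdraw along the tool axis.

Emit:
play_rows(
  steps=[
    {"hand": 0.6,"x": 0,"y": 0,"z": 0,"wx": 0,"wy": 0,"wz": 0},
    {"hand": 0.55,"x": 0,"y": 0,"z": -0.02,"wx": 0,"wy": 0,"wz": 0},
    {"hand": 0.55,"x": 0,"y": 0,"z": -0.06,"wx": 0,"wy": 0,"wz": 0},
    {"hand": 0.55,"x": 0,"y": 0,"z": -0.12,"wx": 0,"wy": 0,"wz": 0},
    {"hand": 0.55,"x": 0,"y": 0,"z": -0.2,"wx": 0,"wy": 0,"wz": 0},
    {"hand": 0.55,"x": 0,"y": 0,"z": -0.28,"wx": 0,"wy": 0,"wz": 0},
    {"hand": 0.55,"x": 0,"y": 0,"z": -0.36,"wx": 0,"wy": 0,"wz": 0},
    {"hand": 0.55,"x": 0,"y": 0,"z": -0.4,"wx": 0,"wy": 0,"wz": 0},
    {"hand": 0.55,"x": 0,"y": 0,"z": -0.4,"wx": 0,"wy": 0,"wz": 0},
    {"hand": 0.55,"x": 0,"y": 0,"z": -0.4,"wx": 0,"wy": 0,"wz": 0},
  ],
)

```text
clock: 17.65
tcp_pos: [0.5082, -0.2309, 0.2378]
tcp_rot: [0.083, 0.654, 0.746, 0.094]
ft_force: [-0.3, 0.4, 0.6]
grip_width: 0.0418
grip_force: 0.0
```

```bash
python3 arch.py
python3 - <<'E'
from h import *
c=load('scene')
cv2.imwrite('pics/z.png',cv2.resize(c['pixels'][120:260,140:370],(800,487),interpolation=2))
E
```

```text
[-0.4034  0.2833  0.3607] 925 [-0.049  -0.0535  0.0161] [0.0128 0.0554 0.0898] [ 0.0254 -0.2772  0.0134] [-0.0519  0.0473] [0.0181]
```

View pics/z.png

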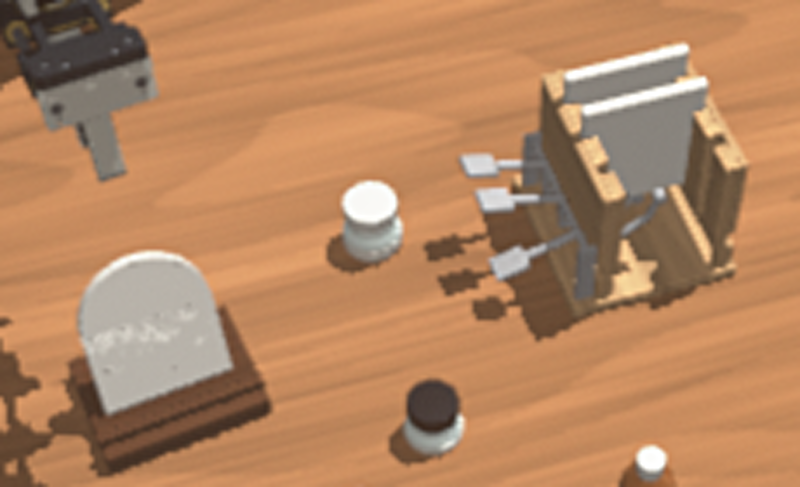

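The arch stands untouched on the easel at (155,330). Both square plaques are in place in the rack at (630,90), and the bystanders are where they were. Handing in.

```bash
python3 -c "
from rig import robot
print(robot.sign_off())"
```

```text
the job is handed in; nothing more can be done
None
```

The arched plaque stands arch-up on the easel ledge, centred and leaning back at about 0.28 rad; the square plaques and the things on the bench look undisturbed, and the job was handed in at about 18 s (no verdict was returned).

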